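Change the fume extraction over to the other bench inlet

TASK

Change the extraction over: shut the inlet that stands wide open right down to its stop, and open the other one half-way, so that its lever stands on the long middle mark of its scale. Push the levers round by the side of their grips with the fingertips, without pinching them, in either order, and leave the jar, the cup of brushes and the horn where they are.

Things in the scene. Friction and masses are not known exactly. Their poses are not given: they have to be found in the camera images.
- inlet1: fixed fume-extraction inlet: a bare-metal iris damper, housing 164 mm across with its flat top 78 mm above the bench, open spigot 99 mm across rising from it to 100 mm. This is the inlet that stands wide open at the start. The two look the same and may stand either way round. Origin on the vertical axis at bench level, z up; the middle scale mark lies towards the body's -x.
- ring1 (a joint): control ring with lever, turning about the vertical axis of inlet1. 0 = shut, at its stop; grows anticlockwise from above; 0.785 = middle mark; 1.571 = fully open, other stop. In the inlet's frame the lever points along angle 2.356 + value (from x towards y). Stiff, 0.25 N m (about 2.5 N at the grip); stays where left.
- grip1 (a point): centre of the upright black grip on the lever's end, 113 mm from the axis, 96 mm up. 14 mm wide along the arc, 26 mm long radially (100 to 126 mm from the axis), from 79 to 113 mm above the bench; flat sides facing along the arc, clear outside the housing.
- mark1 (a point): point on the middle mark of the scale, on the flat top, 78 mm up and 71.5 mm from the axis. Seven black radial marks 15 degrees apart, seen through a window in the lever: first (shut), middle and last (open) 19 mm long, the others 9 mm; a solid dot past the shut end, a small circle past the open end.
- grip1_cw: half shell of the grip of inlet1, 7 mm thick, on its clockwise side (seen from above): push here to open. Origin on the damper's axis at bench level.
- grip1_ccw: half shell of the grip of inlet1, 7 mm thick, on its anticlockwise side (seen from above): push here to shut. Origin on the damper's axis at bench level.
- inlet2: fixed fume-extraction inlet: a bare-metal iris damper, housing 164 mm across with its flat top 78 mm above the bench, open spigot 99 mm across rising from it to 100 mm. This is the inlet that is shut, or nearly shut, at the start. The two look the same and may stand either way round. Origin on the vertical axis at bench level, z up; the middle scale mark lies towards the body's -x.
- ring2 (a joint): control ring with lever, turning about the vertical axis of inlet2. 0 = shut, at its stop; grows anticlockwise from above; 0.785 = middle mark; 1.571 = fully open, other stop. In the inlet's frame the lever points along angle 2.356 + value (from x towards y). Stiff, 0.25 N m (about 2.5 N at the grip); stays where left.
- grip2 (a point): centre of the upright black grip on the lever's end, 113 mm from the axis, 96 mm up. 14 mm wide along the arc, 26 mm long radially (100 to 126 mm from the axis), from 79 to 113 mm above the bench; flat sides facing along the arc, clear outside the housing.
- mark2 (a point): point on the middle mark of the scale, on the flat top, 78 mm up and 71.5 mm from the axis. Seven black radial marks 15 degrees apart, seen through a window in the lever: first (shut), middle and last (open) 19 mm long, the others 9 mm; a solid dot past the shut end, a small circle past the open end.
- grip2_cw: half shell of the grip of inlet2, 7 mm thick, on its clockwise side (seen from above): push here to open. Origin on the damper's axis at bench level.
- grip2_ccw: half shell of the grip of inlet2, 7 mm thick, on its anticlockwise side (seen from above): push here to shut. Origin on the damper's axis at bench level.
- jar: loose lidded varnish jar, 60 mm diameter, 62 mm tall, on the robot's side of the bench; origin under its centre. Leave it alone.
- brush_cup: loose white cup, 72 mm diameter at the rim, 85 mm tall, with five brushes standing in it to about 210 mm, beyond the inlets; origin under its centre. Leave it alone.
- horn: loose red painted lucky horn lying on the bench beyond the inlets, 240 mm long from the brass crown to the tip, up to 50 mm thick; origin at bench level about half-way along. Leave it alone.

How it is judged (in metres and radians):
At the end, for the whole second after the job is handed in: The inlet that stood open is shut to within 0.07 rad (4 degrees) of its stop; the lever of the other one stands within 0.07 rad (4 degrees, about a quarter of a division) of the long middle mark; both at rest (value of joint ring1 below 0.07 rad and value of joint ring2 between 0.715 and 0.855 rad and velocity of joint ring1 between -0.05 and 0.05 rad/s and velocity of joint ring2 between -0.05 and 0.05 rad/s); the robot touches nothing.
It fails at once if the grip of inlet1 is pinched (fingers press on both of its sides at once with more than 2 N) (contact force between the fingers and grip1_cw above 2 N and contact force between the fingers and grip1_ccw above 2 N).
It fails at once if the grip of inlet2 is pinched (fingers press on both of its sides at once with more than 2 N) (contact force between the fingers and grip2_cw above 2 N and contact force between the fingers and grip2_ccw above 2 N).
It fails at once if the jar is moved by more than 20 mm or lifted (distance of jar from where it was at the start of the episode above 0.02 m).
It fails at once if the cup of brushes is moved by more than 20 mm or lifted (distance of brush_cup from where it was at the start of the episode above 0.02 m).
It fails at once if the horn is moved by more than 20 mm or lifted (distance of horn from where it was at the start of the episode above 0.02 m).
It also fails if it takes over 64 s, if anything falls off the work surface, if the arm or the gripper's body presses on something with over 40 N, if the wrist force passes 120 N, or if a joint passes its speed limit or range.

ROBOT

A 6-joint arm with a two-finger parallel gripper is mounted at the origin on the work surface. World frame = base frame: x ahead of the robot, y to its left, z up, the work surface at z = 0. Lengths are in mm, angles in rad, forces in N, time in s.
With the tool pointing down it reaches from about 400 to 925 mm from the base axis. Payload 12.5 kg.
Tool frame: the origin (TCP) lies at the centre of the arm's flange, where the gripper is bolted on; the fingertips stand 190 mm ahead of it and the grasp point (between the pads) lies 171 mm ahead of it; z points along the fingers, y is the direction in which the jaws open and shut (so a half turn about z gives the same grasp; the last joint's range is limited). The gripper opens to 95 mm and grips with 3 to 60 N. Pads are 20 mm wide; open, the fingers measure 119 mm over their backs; the gripper's body (75 mm by 180 mm) begins 59 mm behind the grasp point.
Start: joints at [1.014, 0.491, 1.559, -0, 1.092, -0.106], TCP at [272.281, 562.573, 404.761] pointing down, gripper open.
Joint ranges: [-3.1, 3.1], [-0.84, 2.19], [0.05, 2.79], [-1.13, 4.28], [0.06, 2.93], [-2.69, 2.69]. Speed limits (rad/s): [2.22, 2.22, 2.79, 3.14, 3.14, 3.14].

INTERFACE

Orientations are given as [roll, pitch, yaw] about the fixed x, y, z axes, in that order (R = Rz(yaw) Ry(pitch) Rx(roll)).
In Python, from cell import env, optics gives the robot as it stands.
- The arm moves only by the tool apply_moves, never from a script. Its argument "commands" is a list of rows, each a list of 7 numbers: the turn, a rotation vector about the tool's x, y, z in degrees, then the shift along the tool's x, y, z in m, then the finger opening in m, from 0 to 0.0951. A call has 1 to 5 rows; each row shifts and turns the commanded pose from where the row before left it, along the tool's axes as they then stand; what a row does not reach is not made up. A row lasts 1/12 s, in which the tool goes at most 41.7 mm and 7.16 degrees, less where a joint would pass 70% of its speed; a pose out of reach is approached as far as the arm can. A call with a gripper value outside its range is refused whole. The fingers move at their own pace and stop on an object; the grip force is fixed at half the most. Time passes only in rows, so rows that do not move let the fingers close. It gives the time, the measured TCP pose, the force and the opening at its end, in the units of the state.
- env.state(): the state, without advancing time (a new reading comes with each control period).
- optics.read_camera(name): name is "side" or "top" or "wrist"; returns a dict with "color" (384x512x3 uint8, red, green, blue), "fx", "fy", "cx", "cy" (pixels), "eye" and "rotation" of the camera in the world; the wrist camera has in their place "T_tool_cam" (4x4, takes a point from camera to tool coordinates, whose origin is the TCP and whose axes are the flange's). Camera axes: x right, y up, looking along -z (the intrinsics and any distortion apply to the point x, -y, -z); pixel columns grow to the right and rows downward; lengths in mm; the calibration is good to about 2 mm. The wrist camera is an equidistant fisheye: a pixel r from the principal point sees the ray r / f radians off the axis. A picture is of the moment at which its call begins: read the wrist's pose just before it. There is no depth.
- env.job_done(): hands the job in, once; it reports no verdict.
The state is a dict: "t": time; "joints": joint angles; "qvel": joint speeds; "tau": joint torques, N m; "eef_pos": TCP position; "tcp_rot": TCP orientation; "ft_force": force on the tool from outside, world axes, zero at the start; "moment": the same for the moment, N m; "opening": opening from 0.0 (shut) to 1.0 (fully open).
Only numpy, scipy, OpenCV 4.12 (cv2) and the standard library are available. Lean on these libraries where they do the work, as an engineer would, in place of code of your own. Each camera call takes 0.05 s, during which the arm holds its last target. There are 200 camera calls.

## Working session

There is one attempt and no reset: what is moved stays moved. The work goes in short steps, Python scripts to look and compute and a tool call to move; the robot and the scene stay as the last step left them, time stands still between calls to the robot, and variables do not carry over. Pictures are saved under pics/ and viewed, about 8 in all and at most 12, crops included, and the job is handed in when it is done.

Besides the shell and the picture viewer there is one more tool, called after "Request:" as a command line: name --pt "numbers of a row" for each row, then --argument value for the rest. apply_moves: Moves the arm, as the interface text tells. Its arguments: {"type":"object","properties":{"commands":{"type":"array","items":{"type":"array","items":{"type":"number"}}}},"required":["commands"]}

```bash
mkdir -p pics; ls; python3 - <<'E'
from cell import env, optics
import cv2, numpy as np
print(env.state())
ims=[]
for n in ["top","side"]:
    c=optics.read_camera(n); cv2.imwrite(f"pics/{n}0.png",c["color"][...,::-1]); print({k:v for k,v in c.items() if k!="color"})
    np.savez(f"{n}0.npz",**c)
t=cv2.imread("pics/top0.png"); cv2.imwrite("pics/top0b.png",cv2.resize(t,(800,600),interpolation=cv2.INTER_CUBIC))
E
```

```text
pics
{'t': 0.0, 'joints': array([ 1.01439085e+00,  4.91564990e-01,  1.55945811e+00,  2.05035855e-06,
        1.09169722e+00, -1.05605227e-01]), 'qvel': array([-2.07442042e-03, -3.84752218e-04, -5.18805182e-04,  1.80539403e-03,
       -1.20823352e-03, -9.85478416e-05]), 'tau': array([ 3.42844090e-03, -6.12647295e+01, -2.58183593e+01,  6.94227288e-02,
        4.81722713e-02, -1.47194787e-04]), 'eef_pos': array([272.26786541, 562.54094705, 404.15527195]), 'tcp_rot': array([-3.14047146e+00, -1.20674651e-04,  2.69079139e+00]), 'ft_force': array([ 1.1463842 , -0.11997027, -0.25805198]), 'moment': array([ 0.02221436,  0.00155058, -0.04491839]), 'opening': 0.9966326793836172}
{'fx': 454.58538706723357, 'fy': 454.58538706723357, 'cx': 259.3329093547605, 'cy': 198.94690894149227, 'eye': array([ 357.87770722,   10.43534853, 1264.56191324]), 'rotation': array([ 0.19436245,  0.02106234, -1.55741173])}
{'fx': 394.4528571238489, 'fy': 394.4528571238489, 'cx': 251.8809206393964, 'cy': 194.0501453216987, 'eye': array([ 565.15021066, -690.3702003 ,  644.87767475]), 'rotation': array([ 0.92219983, -0.01566302, -0.03639468])}
```

View pics/top0b.png

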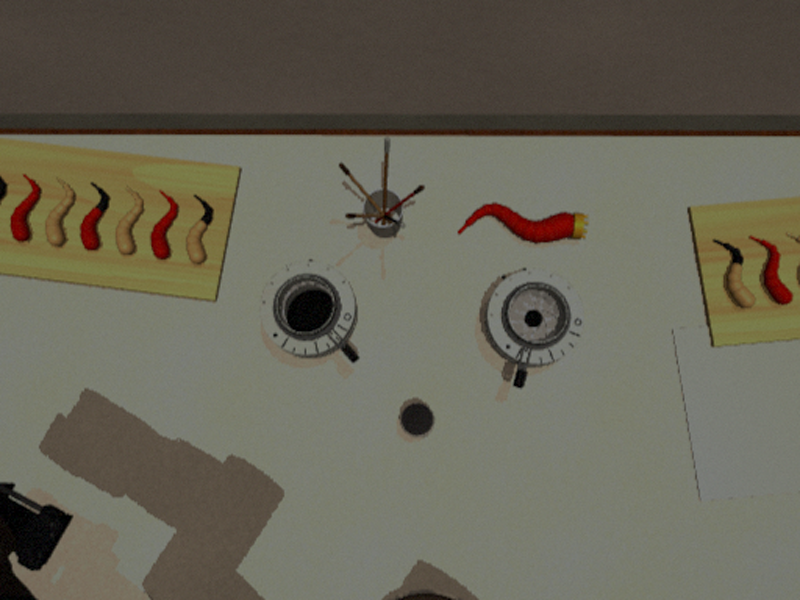

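View pics/side0.png

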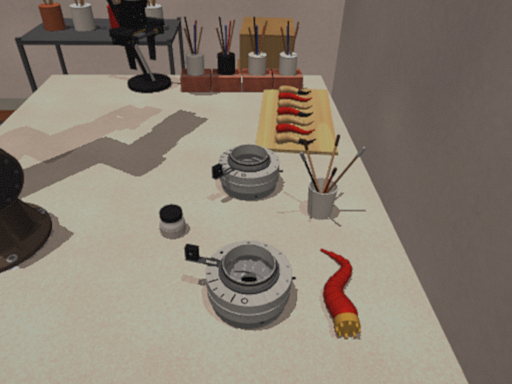

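The top view shows the left inlet (centre ≈(310,308) in the 800-wide picture). Its lever is at the open-circle end, grip ≈(350,353), so this is inlet1. The right inlet (≈(533,318)) has its grip at (520,378) near the solid dot, so it is inlet2 and shut. The jar is at (416,418). Next I enlarge both for measurement.

```bash
cat > h.py <<'E'
import numpy as np, cv2
from scipy.spatial.transform import Rotation as R
def cam(n):
    c=np.load(n,allow_pickle=True); return c
def Rm(c): return R.from_euler('xyz',c["rotation"]).as_matrix()
def w2p(c,P):
    q=(np.atleast_2d(P)-c["eye"])@Rm(c); return np.c_[c["cx"]+c["fx"]*q[:,0]/-q[:,2], c["cy"]-c["fy"]*q[:,1]/-q[:,2]]
def p2w(c,uv,z):
    u,v=np.asarray(uv,float); d=Rm(c)@np.array([(u-c["cx"])/c["fx"],-(v-c["cy"])/c["fy"],-1]); return c["eye"]+d*(z-c["eye"][2])/d[2]
E
python3 - <<'E'
import cv2,numpy as np
from h import *
c=cam("top0.npz")
for uv in [(198,197),(341,203)]: print(p2w(c,uv,100))
print(p2w(c,(266,267),62),p2w(c,(198,187),100))
im=c["color"][...,::-1]
a=cv2.resize(im[160:254,160:240],None,fx=5,fy=6*5/6,interpolation=cv2.INTER_CUBIC)
b=cv2.resize(im[160:254,300:380],None,fx=5,fy=5,interpolation=cv2.INTER_CUBIC)
o=cv2.convertScaleAbs(np.hstack([a,b]),alpha=1.7); cv2.imwrite("pics/crop1.png",o); print(o.shape)
E
```

```text
[590.53605467 198.90923535 100.        ]
[ 578.05379658 -174.23695759  100.        ]
[412.83332446  19.04070465  62.        ] [617.38310476 199.97067626 100.        ]
(470, 800, 3)
```

View pics/crop1.png

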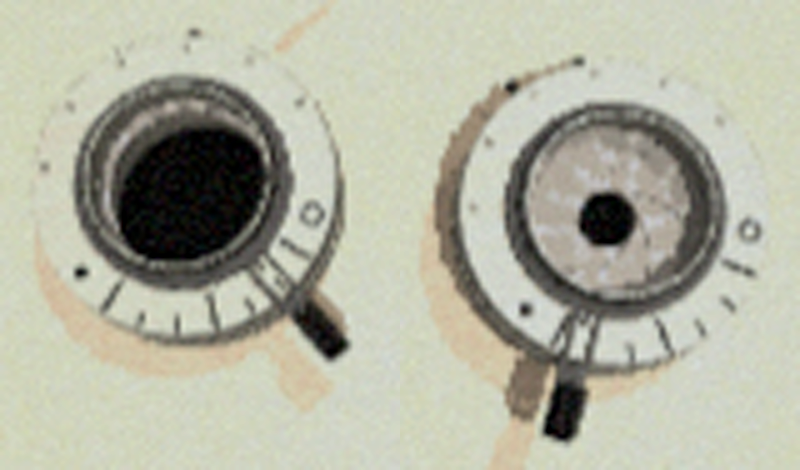

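```bash
cat > fit.py <<'E'
import cv2,numpy as np
from h import *
c=cam("top0.npz")
def W(p,off,z): return p2w(c,((p[0]+.5)/5-.5+off[0],(p[1]+.5)/5-.5+off[1]),z)
D=[dict(off=(160,160),edge=[(33,187),(343,187),(188,31),(188,342)],marks={0:(112,297),3:(213,314),6:(293,245)},lev=(322,332),d=0),
   dict(off=(220,160),edge=[(458,213),(768,213),(613,57),(613,368)],marks={0:(565,330),3:(665,338),6:(740,268)},lev=(568,407),d=0)]
im=cv2.convertScaleAbs(cv2.resize(c["color"][160:254,:][:, :, ::-1],None,fx=5,fy=5,interpolation=cv2.INTER_CUBIC),alpha=1.7)
outs=[]
for d in D:
    o=d["off"]
    E=np.array([W(p,o,78)[:2] for p in d["edge"]]); C=np.array([E[:2,1].mean()*0+E[2:,0].mean(),E[:2,1].mean()])
    r=np.linalg.norm(E-C,axis=1)
    M={k:W(p,o,78)[:2]-C for k,p in d["marks"].items()}
    a={k:np.degrees(np.arctan2(v[1],v[0]))%360 for k,v in M.items()}
    yaw=np.mean([a[k]-(135+15*k) for k in a])
    g=W(d["lev"],o,113)[:2]-C; ga=np.degrees(np.arctan2(g[1],g[0]))%360
    print("C",C.round(1),"r",r.round(1),{k:(round(np.linalg.norm(M[k]),1),round(a[k]-135-15*k,1)) for k in a},"yaw",round(yaw,1),"grip r",np.linalg.norm(g).round(1),"ang",ga.round(1),"val deg",(ga-yaw-135).round(1))
E
python3 fit.py
```

```text
C [596.3 204.7] r [83.1 83.1 84.8 84.8] {0: (np.float64(72.0), np.float64(13.2)), 3: (np.float64(71.5), np.float64(13.0)), 6: (np.float64(65.8), np.float64(15.6))} yaw 13.9 grip r 113.9 ang 222.9 val deg 74.0
C [ 585.8 -180.8] r [81.8 81.7 83.8 83.8] {0: (np.float64(69.3), np.float64(22.7)), 3: (np.float64(72.5), np.float64(20.8)), 6: (np.float64(72.7), np.float64(20.4))} yaw 21.3 grip r 112.3 ang 164.3 val deg 8.0
```

Fit: inlet1 centre is (596,205), yaw 14°, lever at 74°. Inlet2 centre is (586,−181), yaw 21°, lever at 8°. I'll push with closed fingers, following the arc. First move is above the anticlockwise side of grip1.

Request:
apply_moves --pt "0 0 0 -0.0289 -0.0195 0 0" --pt "0 0 0 -0.0289 -0.0195 0 0" --pt "0 0 0 -0.0289 -0.0195 0 0" --pt "0 0 0 -0.0289 -0.0195 0 0" --pt "0 0 0 -0.0289 -0.0195 0 0"

```text
t: 0.52
eef_pos: [360.3, 410.4, 404.5]
tcp_rot: [-3.141, -0.0, 2.691]
ft_force: [0.7, 0.3, 0.4]
opening: 0.705
```

Request:
apply_moves --pt "0 0 0 -0.0289 -0.0195 0 0" --pt "0 0 0 -0.0289 -0.0195 0 0" --pt "0 0 0 -0.0289 -0.0195 0 0" --pt "0 0 0 -0.0289 -0.0195 0 0" --pt "0 0 0 -0.0289 -0.0195 0 0"

```text
t: 0.93
eef_pos: [448.0, 259.5, 404.6]
tcp_rot: [-3.141, -0.0, 2.691]
ft_force: [0.8, 1.3, -0.4]
opening: 0.355
```

Request:
apply_moves --pt "0 0 0 -0.0289 -0.0195 0 0" --pt "0 0 0 -0.0289 -0.0195 0 0" --pt "0 0 0 -0.0289 -0.0195 0 0" --pt "0 0 0 -0.0289 -0.0195 0 0" --pt "0 0 0 -0.0289 -0.0195 0 0"

```text
t: 1.35
eef_pos: [535.6, 108.7, 404.6]
tcp_rot: [-3.142, -0.0, 2.691]
ft_force: [0.3, 0.8, -0.4]
opening: 0.027
```

Request:
apply_moves --pt "0 0 7 0 0 0 0" --pt "0 0 0 0 0 0 0" --pt "0 0 0 0 0 0 0"

```text
t: 1.6
eef_pos: [534.9, 110.4, 404.4]
tcp_rot: [-3.141, -0.001, 2.571]
ft_force: [-0.7, 0.5, 0.1]
opening: 0.006
```

Request:
apply_moves --pt "0 0 0 0 0 0.035 0" --pt "0 0 0 0 0 0.035 0" --pt "0 0 0 0 0 0 0"

```text
t: 1.85
eef_pos: [533.5, 111.3, 330.0]
tcp_rot: [-3.137, -0.007, 2.573]
ft_force: [-0.6, -0.7, -0.9]
opening: 0.006
```

```bash
python3 - <<'E'
from cell import env, optics
import cv2, numpy as np
s=env.state(); print(s["eef_pos"],s["tcp_rot"])
w=optics.read_camera("wrist"); t=optics.read_camera("side")
print({k:v for k,v in w.items() if k!="color"})
a=cv2.resize(w["color"],(400,300),interpolation=cv2.INTER_AREA)
b=cv2.resize(t["color"][120:320,160:310],(400,533))
o=np.zeros((533,800,3),np.uint8); o[:300,:400]=a; o[:,400:]=b
cv2.imwrite("pics/v1.png",cv2.convertScaleAbs(o[...,::-1],alpha=1.5))
E
```

```text
[533.51087586 111.31539985 330.02202548] [-3.13677216 -0.00651457  2.5730344 ]
{'fx': 297.3186396354542, 'fy': 297.3186396354542, 'cx': 258.76953207955336, 'cy': 197.88450719181728, 'T_tool_cam': array([[ 1.74788087e-03,  9.71676517e-01,  2.36308468e-01,
         6.66353262e+01],
       [ 9.99998450e-01, -1.64787302e-03, -6.20708340e-04,
        -5.27427283e-02],
       [-2.13721369e-04,  2.36309186e-01, -9.71677890e-01,
         2.00811008e+01],
       [ 0.00000000e+00,  0.00000000e+00,  0.00000000e+00,
         1.00000000e+00]])}
```

View pics/v1.png

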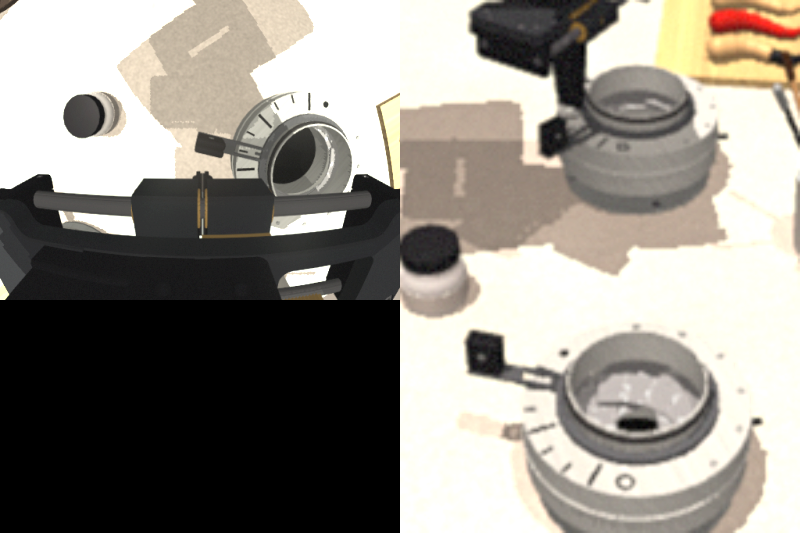

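The wrist view shows grip1 at ≈(210,145), straight ahead of the closed fingertips (≈(203,178)) along tool +x, with a clear gap. Descend and sweep clockwise.

Request:
apply_moves --pt "0 0 0 0 0 0.026 0" --pt "0 0 0 0 0 0.026 0" --pt "0 0 0 0 0 0 0" --pt "0 0 0 0 0 0 0"

```text
t: 2.28
eef_pos: [535.4, 110.9, 284.0]
tcp_rot: [3.141, 0.0, 2.57]
ft_force: [-0.2, -0.3, 0.4]
opening: 0.004
```

Request:
apply_moves --pt "0 0 4 0.0079 0.0003 0 0" --pt "0 0 4 0.0079 0.0003 0 0" --pt "0 0 4 0.0079 0.0003 0 0" --pt "0 0 4 0.0079 0.0003 0 0" --pt "0 0 4 0.0079 0.0003 0 0"

```text
t: 2.7
eef_pos: [506.5, 137.5, 285.4]
tcp_rot: [3.139, 0.002, 2.217]
ft_force: [1.0, -2.6, -1.6]
opening: 0.001
```

Request:
apply_moves --pt "0 0 5 0.0098 0.0004 0 0" --pt "0 0 5 0.0098 0.0004 0 0" --pt "0 0 5 0.0098 0.0004 0 0" --pt "0 0 5 0.0098 0.0004 0 0" --pt "0 0 5 0.0098 0.0004 0 0"

```text
t: 3.12
eef_pos: [485.7, 181.8, 285.3]
tcp_rot: [3.14, 0.0, 1.78]
ft_force: [-1.7, -2.9, -0.3]
opening: 0.008
```

Request:
apply_moves --pt "0 0 5 0.0098 0.0004 0 0" --pt "0 0 5 0.0098 0.0004 0 0" --pt "0 0 5 0.0098 0.0004 0 0" --pt "0 0 5 0.0098 0.0004 0 0" --pt "0 0 5 0.0098 0.0004 0 0"

```text
t: 3.53
eef_pos: [485.8, 230.7, 285.3]
tcp_rot: [3.141, -0.0, 1.344]
ft_force: [-3.2, -1.9, 0.2]
opening: 0.006
```

Request:
apply_moves --pt "0 0 2 0.0039 0 0 0" --pt "0 0 2 0.0039 0 0 0" --pt "0 0 0 0 0 0 0"

```text
t: 3.78
eef_pos: [488.0, 238.5, 285.2]
tcp_rot: [3.139, -0.002, 1.277]
ft_force: [-0.7, 0.5, 0.3]
opening: 0.003
```

Request:
apply_moves --pt "0 0 2 0.0039 0 0 0" --pt "0 0 1 0.002 0 0 0"

```text
t: 3.95
eef_pos: [489.8, 243.5, 284.7]
tcp_rot: [3.14, -0.001, 1.225]
ft_force: [-1.6, -2.3, 1.9]
opening: 0.007
```

Request:
apply_moves --pt "0 0 1 0.002 0 0 0" --pt "0 0 1 0.002 0 0 0"

```text
t: 4.12
eef_pos: [491.1, 246.9, 283.7]
tcp_rot: [3.141, -0.0, 1.19]
ft_force: [-5.2, -14.2, 10.4]
opening: 0.003
```

Request:
apply_moves --pt "0 0 1 0.002 0 0 0"

```text
t: 4.2
eef_pos: [491.4, 247.9, 283.6]
tcp_rot: [-3.141, 0.003, 1.173]
ft_force: [-9.1, -26.3, 19.2]
opening: 0.005
```

Request:
apply_moves --pt "0 0 1 0.002 0 0 0"

```text
t: 4.28
eef_pos: [491.8, 248.8, 283.7]
tcp_rot: [-3.14, 0.007, 1.155]
ft_force: [-11.6, -38.0, 24.8]
opening: 0.003
```

The force jumped to 26–38 N at θ≈157°, the predicted stop. Back off and lift.

Request:
apply_moves --pt "0 0 0 -0.015 0 0 0" --pt "0 0 0 -0.015 0 0 0" --pt "0 0 0 0 0 -0.035 0" --pt "0 0 0 0 0 -0.035 0" --pt "0 0 0 0 0 0 0"

```text
t: 4.7
eef_pos: [481.3, 223.4, 358.5]
tcp_rot: [3.135, -0.006, 1.155]
ft_force: [-0.1, 0.2, 0.3]
opening: 0.009
```

```bash
python3 - <<'E'
from cell import env
import numpy as np
s=env.state();p=s["eef_pos"];y=s["tcp_rot"][2];print(p,s["tcp_rot"],s["ft_force"])
d=np.array([487,-125.5])-p[:2]
print(d@[np.cos(y),np.sin(y)],d@[np.sin(y),-np.cos(y)],np.degrees(y))
E
```

```text
[481.28578408 223.4441622  358.46727228] [ 3.13503872 -0.00620455  1.15460603] [-0.08784837  0.18566166  0.28470094]
-316.8466707833711 146.29719004086223 66.15405248314282
```

Request:
apply_moves --pt "0 0 0 -0.0317 0.0146 0 0" --pt "0 0 0 -0.0317 0.0146 0 0" --pt "0 0 0 -0.0317 0.0146 0 0" --pt "0 0 0 -0.0317 0.0146 0 0" --pt "0 0 0 -0.0317 0.0146 0 0"

```text
t: 5.12
eef_pos: [483.1, 47.4, 353.0]
tcp_rot: [3.14, -0.001, 1.156]
ft_force: [0.2, -1.2, 0.6]
opening: 0.008
```

Request:
apply_moves --pt "0 0 0 -0.0317 0.0146 0 0" --pt "0 0 0 -0.0317 0.0146 0 0" --pt "0 0 0 -0.0317 0.0146 0 0" --pt "0 0 0 -0.0317 0.0146 0 0" --pt "0 0 0 -0.0317 0.0146 0 0"

```text
t: 5.53
eef_pos: [485.8, -127.4, 352.9]
tcp_rot: [3.14, -0.0, 1.155]
ft_force: [1.1, 1.4, 0.9]
opening: 0.008
```

Request:
apply_moves --pt "0 0 6 0 0 0 0" --pt "0 0 0 0 0 0.02 0" --pt "0 0 0 0 0 0 0" --pt "0 0 0 0 0 0 0"

```text
t: 5.87
eef_pos: [485.9, -125.7, 332.4]
tcp_rot: [-3.14, -0.0, 1.051]
ft_force: [-0.5, -0.3, 0.8]
opening: 0.006
```

```bash
python3 - <<'E'
from cell import env, optics
import cv2, numpy as np
w=optics.read_camera("wrist"); t=optics.read_camera("side")
a=cv2.resize(w["color"],(400,300),interpolation=cv2.INTER_AREA)
b=cv2.resize(t["color"][120:320,160:310],(400,533))
o=np.zeros((533,800,3),np.uint8); o[:300,:400]=a; o[:,400:]=b
cv2.imwrite("pics/v2.png",cv2.convertScaleAbs(o[...,::-1],alpha=1.2))
E
```

```text
(no output)
```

View pics/v2.png

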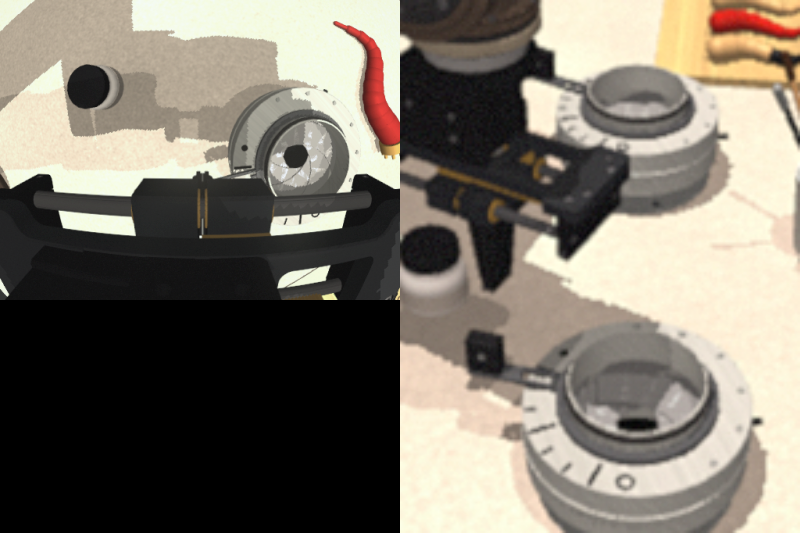

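Side view: the fingertips (≈(493,285)) are on the far, clockwise side of grip2 (≈(485,352)). The wrist view shows lever2 just behind the fingers. Descend, then sweep anticlockwise.

Request:
apply_moves --pt "0 0 0 0 0 0.025 0" --pt "0 0 0 0 0 0.025 0" --pt "0 0 0 0 0 0 0" --pt "0 0 0 0 0 0 0"

```text
t: 6.3
eef_pos: [486.1, -125.4, 282.9]
tcp_rot: [-3.14, 0.0, 1.051]
ft_force: [0.2, 0.7, -0.0]
opening: 0.004
```

Request:
apply_moves --pt "0 0 -4 -0.0079 0.0003 0 0" --pt "0 0 -4 -0.0079 0.0003 0 0" --pt "0 0 -4 -0.0079 0.0003 0 0" --pt "0 0 -4 -0.0079 0.0003 0 0" --pt "0 0 0 0 0 0 0"

```text
t: 6.72
eef_pos: [474.4, -155.6, 284.4]
tcp_rot: [3.139, 0.0, 1.332]
ft_force: [-0.3, 0.3, -0.1]
opening: 0.005
```

Request:
apply_moves --pt "0 0 -4 -0.0079 0.0003 0 0" --pt "0 0 -4 -0.0079 0.0003 0 0" --pt "0 0 -4 -0.0079 0.0003 0 0" --pt "0 0 -4 -0.0079 0.0003 0 0" --pt "0 0 0 0 0 0 0"

```text
t: 7.13
eef_pos: [471.6, -186.9, 284.1]
tcp_rot: [3.14, 0.001, 1.609]
ft_force: [-0.9, 0.1, -0.4]
opening: 0.005
```

Request:
apply_moves --pt "0 0 -3 -0.0059 0.0002 0 0" --pt "0 0 -3 -0.0059 0.0002 0 0" --pt "0 0 -3 -0.0059 0.0002 0 0" --pt "0 0 0 0 0 0 0" --pt "0 0 0 0 0 0 0"

```text
t: 7.55
eef_pos: [473.5, -203.6, 283.3]
tcp_rot: [3.141, 0.001, 1.762]
ft_force: [-0.1, -0.3, 0.3]
opening: 0.004
```

Request:
apply_moves --pt "0 0 0 0.015 0 0 0" --pt "0 0 0 0.015 0 0 0" --pt "0 0 0 0 0 -0.035 0" --pt "0 0 0 0.02 0 -0.035 0" --pt "0 0 0 0.035 -0.02 0 0"

```text
t: 7.97
eef_pos: [439.4, -124.1, 357.3]
tcp_rot: [3.134, 0.005, 1.763]
ft_force: [-0.3, 0.6, 0.5]
opening: 0.004
```

Request:
apply_moves --pt "0 0 0 0.035 -0.02 0 0" --pt "0 0 0 0.035 -0.02 0 0" --pt "0 0 0 0.035 -0.02 0 0" --pt "0 0 0 0 -0.03 0 0" --pt "0 0 0 0 0 0 0"

```text
t: 8.38
eef_pos: [323.7, -35.8, 352.5]
tcp_rot: [-3.139, -0.002, 1.769]
ft_force: [0.2, -0.1, -0.1]
opening: 0.004
```

```bash
python3 - <<'E'
from cell import env, optics
import cv2, numpy as np
print(env.state()["eef_pos"])
t=optics.read_camera("top"); np.savez("top1.npz",**t)
im=t["color"][...,::-1]
f=lambda c:cv2.resize(im[160:254,c:c+80],None,fx=5,fy=5,interpolation=cv2.INTER_CUBIC)
cv2.imwrite("pics/crop2.png",cv2.convertScaleAbs(np.hstack([f(160),f(300)]),alpha=1.7))
E
```

```text
[323.71533402 -35.8338838  352.48981343]
```

View pics/crop2.png

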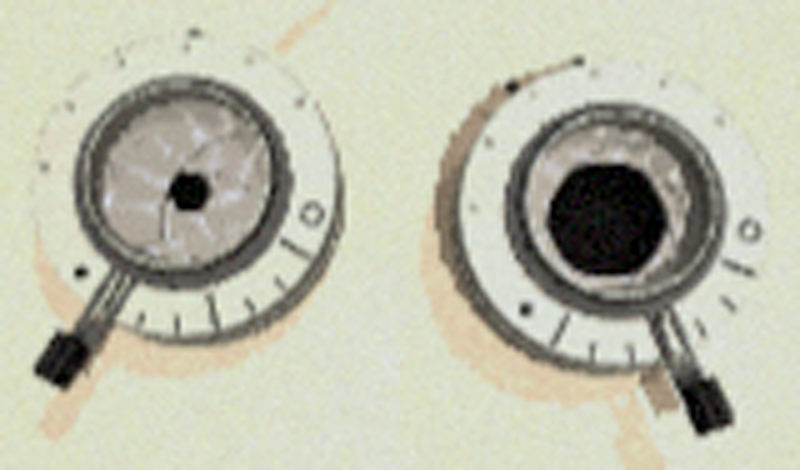

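Inlet1's lever is at the shut end (grip (63,358)), covering the first mark. Inlet2's lever has three marks visible on each side (grip (707,405)). Compute the values and zoom in on the window.

```bash
python3 - <<'E'
from h import *
c=cam("top1.npz"); f=lambda x,o:(x+.5)/5-.5+o
for n,C,yaw,p,o in [(1,(596.3,204.7),13.9,(63,358),160),(2,(585.8,-180.8),21.3,(707,405),220)]:
    g=p2w(c,(f(p[0],o),f(p[1],160)),113)[:2]-C
    print(n,np.hypot(*g),np.degrees(np.arctan2(g[1],g[0]))%360-yaw-135)
im=c["color"][...,::-1]
a=cv2.resize(im[212:252,342:376],None,fx=14,fy=14,interpolation=cv2.INTER_CUBIC)
cv2.imwrite("pics/z.png",cv2.convertScaleAbs(a,alpha=1.6))
E
```

```text
1 112.38983072115455 1.9413165562091308
2 113.48282169869665 44.14450657928501
```

View pics/z.png

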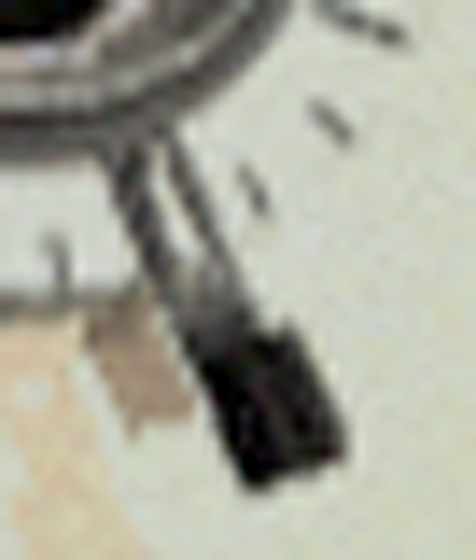

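The middle mark is hidden by the lever here, so the zoom doesn't settle inlet2. I'll look straight down on it with the wrist camera.

Request:
apply_moves --pt "0 0 0 -0.0341 0.0196 0 0" --pt "0 0 0 -0.0341 0.0196 0 0" --pt "0 0 0 -0.0341 0.0196 0 0" --pt "0 0 0 -0.0341 0.0196 0 0" --pt "0 0 0 -0.0341 0.0196 0 0"

```text
t: 8.85
eef_pos: [459.3, -188.4, 352.6]
tcp_rot: [3.141, 0.0, 1.764]
ft_force: [0.6, 1.0, -0.5]
opening: 0.004
```

Request:
apply_moves --pt "0 0 0 -0.0341 0.0196 0 0" --pt "0 0 0 -0.0341 0.0196 0 0" --pt "0 0 0 -0.0341 0.0196 0 0" --pt "0 0 0 0 0 0 0" --pt "0 0 0 0 0 0 0"

```text
t: 9.27
eef_pos: [536.2, -276.8, 351.6]
tcp_rot: [-3.141, -0.001, 1.763]
ft_force: [-0.2, 0.9, -0.5]
opening: 0.007
```

```bash
cat >> h.py <<'E'
def wray(c,s,uv):
    x,y=uv[0]-c["cx"],uv[1]-c["cy"]; r=np.hypot(x,y); th=r/c["fx"]
    d=np.array([x/r*np.sin(th),-y/r*np.sin(th),-np.cos(th)])
    T=c["T_tool_cam"]; Rt=R.from_euler('xyz',s["tcp_rot"]).as_matrix()
    return s["eef_pos"]+Rt@T[:3,3], Rt@T[:3,:3]@d
def w2p_wrist(c,s,P):
    T=c["T_tool_cam"]; Rt=R.from_euler('xyz',s["tcp_rot"]).as_matrix()
    q=((P-s["eef_pos"])@Rt-T[:3,3])@T[:3,:3]
    th=np.arctan2(np.hypot(q[0],q[1]),-q[2]); k=c["fx"]*th/np.hypot(q[0],q[1])
    return c["cx"]+k*q[0],c["cy"]-k*q[1]
E
python3 - <<'E'
from cell import env, optics
from h import *
s=env.state(); c=optics.read_camera("wrist"); print(s["eef_pos"],s["tcp_rot"])
np.savez("w1.npz",eef_pos=s["eef_pos"],tcp_rot=s["tcp_rot"],**c)
P=np.array([519.2,-206.8,78]); u,v=w2p_wrist(c,s,P); print(u,v)
a=int(u)-65;b=max(0,int(v)-55); print(a,b)
cv2.imwrite("pics/w1.png",cv2.resize(c["color"][b:b+100,a:a+130,::-1],None,fx=6,fy=6,interpolation=cv2.INTER_CUBIC))
E
```

```text
[ 536.24047004 -276.76976093  351.57185705] [-3.14115141e+00 -6.48715636e-04  1.76334434e+00]
255.53550982681247 120.70769548554743
190 65
```

View pics/w1.png

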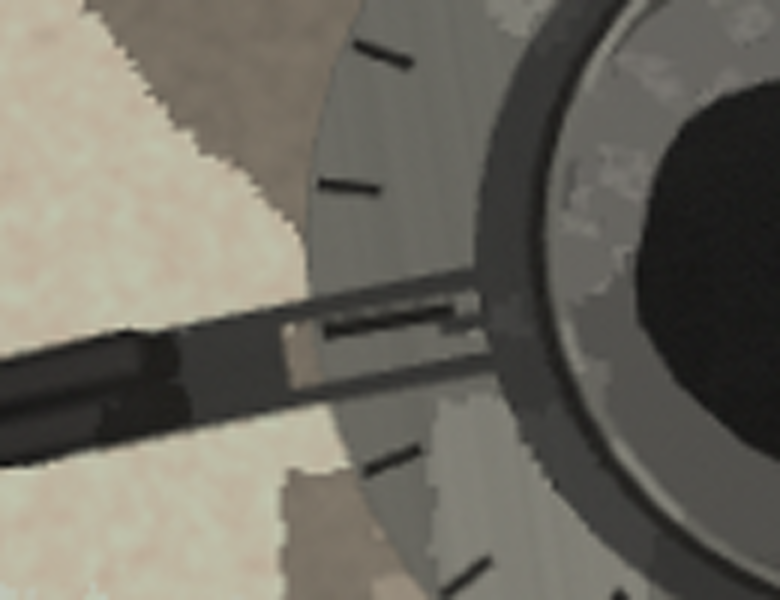

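Inlet2: the middle mark (388,322) shows in the window about 12 px from its centreline (≈334), with 135 px per 15°. The lever is therefore about 1.3° past the middle, within tolerance. Same check for inlet1.

Request:
apply_moves --pt "0 0 0 0.0368 0.0082 0 0" --pt "0 0 0 0.0368 0.0082 0 0" --pt "0 0 0 0.0368 0.0082 0 0" --pt "0 0 0 0.0368 0.0082 0 0" --pt "0 0 0 0.0368 0.0082 0 0"

```text
t: 9.73
eef_pos: [538.6, -84.8, 353.0]
tcp_rot: [-3.142, -0.0, 1.765]
ft_force: [0.5, -0.9, 0.5]
opening: 0.005
```

Request:
apply_moves --pt "0 0 0 0.0368 0.0082 0 0" --pt "0 0 0 0.0368 0.0082 0 0" --pt "0 0 0 0.0368 0.0082 0 0" --pt "0 0 0 0.0368 0.0082 0 0" --pt "0 0 0 0.0368 0.0082 0 0"

```text
t: 10.15
eef_pos: [542.9, 103.5, 353.1]
tcp_rot: [3.142, -0.0, 1.766]
ft_force: [0.5, 0.1, -0.1]
opening: 0.007
```

Request:
apply_moves --pt "0 0 0 0.0368 0.0082 0 0" --pt "0 0 0 0.0368 0.0082 0 0" --pt "0 0 0 0 0 0 0" --pt "0 0 0 0 0 0 0"

```text
t: 10.48
eef_pos: [544.8, 178.6, 352.9]
tcp_rot: [-3.141, -0.0, 1.769]
ft_force: [-0.5, 0.1, -0.3]
opening: 0.005
```

```bash
python3 - <<'E'
from cell import env, optics
from h import *
s=env.state(); c=optics.read_camera("wrist"); print(s["eef_pos"],s["tcp_rot"])
P=np.array([535,241.6,78]); u,v=w2p_wrist(c,s,P); print(u,v)
a=int(u)-65;b=max(0,int(v)-55); print(a,b)
cv2.imwrite("pics/w2.png",cv2.resize(c["color"][b:b+100,a:a+130,::-1],None,fx=6,fy=6,interpolation=cv2.INTER_CUBIC))
E
```

```text
[544.76287585 178.58070104 352.88035702] [-3.14145670e+00 -1.05433847e-04  1.76918848e+00]
262.72036242480317 130.18464951879326
197 75
```

View pics/w2.png

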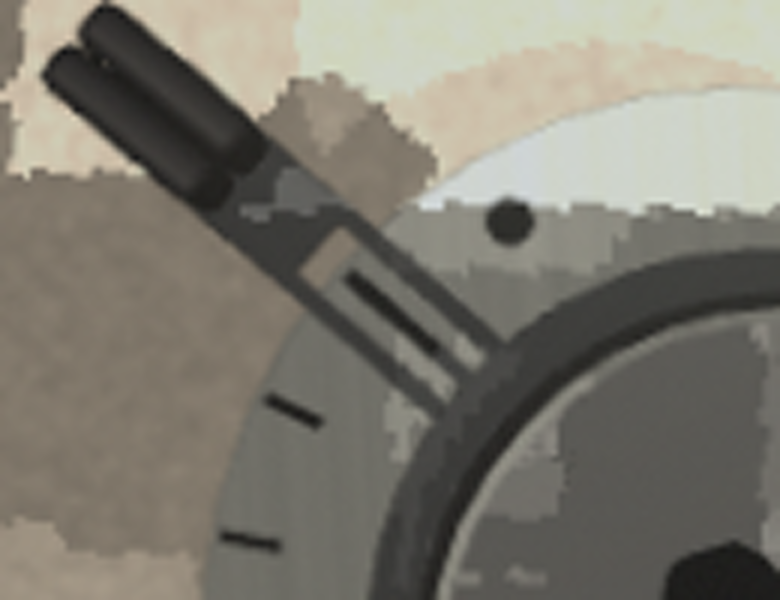

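Inlet1: the first (shut) mark (395,312) is nearly centred in the lever window beside the solid dot, so it is shut. The fingertips are about 50 mm clear of everything.

```bash
python3 -c "
from cell import env
print(env.state()['ft_force'],env.state()['t']); print(env.job_done())"
```

```text
[-0.27684966 -0.17728939 -0.58825684] 10.5333
the job is handed in; nothing more can be done
None
```

The changeover is done and handed in at about 10.5 s. The inlet that stood open (inlet1) is shut at its stop, and the other (inlet2) stands half-way. I pushed each lever round by one side of its grip with the fingers closed, so nothing was pinched.

**Inlet1:** I swept it clockwise until the force jumped to a peak of about 47 N, near the predicted stop angle. The close-up shows the shut mark nearly centred in the lever window. The coarser top-camera estimate read 1.9°, which I put down to seeing the sides of the grip as well as its top.

**Inlet2:** I swept it anticlockwise to the middle mark. The close-up puts the lever about 1.3° past it, while the top camera read 0.9° short of it. The two disagree slightly, but both are well inside the 4° tolerance.

**Loose things:** The moves were planned clear of the jar, the cup and the horn, and the forces showed no contact with them. I did not measure their positions again afterwards. At hand-in the wrist force was about zero, with the fingertips well above everything.

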